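# Refill a clay-blank feeder behind its guard door

### The job

Swing the printing machine's guard door wide open by its handle, then load every round clay blank from the light pad into the spring-fed feeder, pushing each one down against the follower until the two latches snap over it and hold it. When all are in, swing the guard door fully shut, and leave the other things on the desk where they are.

Things in the scene. Friction and masses are not known exactly. Their poses are not given: they have to be found in the camera images.
- press: small grey printing machine fixed to the desk; origin at desk level on its feeder's axis. Its base plate (150 x 140 mm) is 14 mm thick; a motor housing 106 mm high stands at y = +80 to +210 mm. The feeder is an open tower of four steel posts with a sprung leaf latch at +x and at -x
- feeder_top (a point): centre of the feeder's open mouth, 118 mm above the desk, axes as the machine's. The posts' inner faces are 26.5 mm from the axis up to 110 mm, then lean outward to this height. Towards the machine's +y and -y the tower is open: 38 mm wide gaps between posts, nothing else above the base plate within 75 mm of the axis. Latch brackets at 35 to 42 mm in +x and -x, 114 mm high
- latch_level (a point): point on the feeder's axis at the latch tips' height, 96 mm above the desk. A blank set down on the latches rests flat with its underside about 5 mm above this level. Push it down (closed fingertips on its top, or while held): the latches spread and, once its top is 2 to 5 mm below this level, snap back over it; let go, it springs up until the tips stop its top at this level
- latch_pivot (a point): pivot of the +x latch, 28.5 mm from the feeder's axis, 108 mm above the desk. From here each leaf (16 mm wide) slopes down and inward to its tip, 22.5 mm from the axis. Spreading both takes 1 to 3 N on top of the follower's force (under 15 N in all)
- follower (a joint): sprung follower (brass disc, 49 mm across) in the feeder: metres pressed down from its top stop, 0 to 0.076. Its top face is 2 mm below latch_level at 0; its spring pushes up with 4.2 N at 0, growing by 1.2 N per 10 mm (its own weight is 0.5 N). Each loaded blank takes 14 mm
- guard (a joint): the machine's guard door: a white upright side panel (160 x 93 mm, lower edge 45 mm above the desk) with a clear roof (150 x 120 mm, top at 138 mm) that covers the feeder when shut. Panel and roof swing together on an upright hinge: angle in rad, 0 shut to 1.9 fully open, growing counter-clockwise seen from above. It stays where left (friction 0.05 N m)
- guard_hinge (a point): point on the guard's upright hinge axis, at x = +80, y = -80 mm from the feeder's axis in the machine's frame, 135 mm above the desk; does not turn with the door
- guard_handle (a point): top of the guard's handle, an upright round steel bar 12 mm thick, free upper end at 156 mm above the desk (this point at 150), its foot bracket at 78. Axes are the door's: x along the panel towards the hinge. From the hinge axis the bar is at x = -145, y = -40 mm in these axes; 37 mm of room to the panel
- light_pad: flat white light pad 360 x 340 x 6 mm fixed to the desk, on which the blanks lie; origin at its underside centre
- blank1: plain round fired-clay blank, terracotta, 50 mm across and 14 mm thick, 55 g; origin at its centre, z along its axis; either face may be up
- blank2: plain round fired-clay blank, terracotta, 50 mm across and 14 mm thick, 55 g; origin at its centre, z along its axis; either face may be up
- blank3: plain round fired-clay blank, terracotta, 50 mm across and 14 mm thick, 55 g; origin at its centre, z along its axis; either face may be up
- blank4: plain round fired-clay blank, terracotta, 50 mm across and 14 mm thick, 55 g; origin at its centre, z along its axis; either face may be up
- blank5: plain round fired-clay blank, terracotta, 50 mm across and 14 mm thick, 55 g; origin at its centre, z along its axis; either face may be up
- tin1: closed round black ink tin, 74 mm across, 24 high (bystander), origin at underside centre
- tin2: another closed round black ink tin, 74 mm across, 24 high (bystander), origin at underside centre
- eraser: white eraser 50 x 24 x 14 mm (bystander), origin at underside centre
- marker: black marker pen 130 mm long, 14 thick, lying (bystander), origin at underside centre
- film_box: orange carton 60 x 50 x 35 mm (bystander), origin at underside centre
- brush_cup: blue ceramic cup, 70 mm across, 90 high (bystander), origin at underside centre
- seal: upright marble seal 22 x 22 x 50 mm (bystander), origin at underside centre
There are look-alikes about, which are no part of the job. What is shaped like the blank2 but blue or pink is not meant.

How it is judged:
On the way, in this order (a step that is already met when the one before it is completed fails the run):
1. the guard door is swung wide open (past 1.2 rad) (value of joint guard above 1.2 rad), for 0.2 s.
2. every blank is held in the feeder below the latches, with the guard still open (past 1.0 rad) (z of blank1 in the frame of latch_level between -0.085 and -0.004 m and horizontal distance between each of blank1, blank2, blank3, blank4, blank5 and latch_level below 0.006 m and angle between the z axis of each of blank1, blank2, blank3, blank4, blank5 and the z axis of latch_level, either way round below 0.12 rad and z of blank2 in the frame of latch_level between -0.085 and -0.004 m and z of blank3 in the frame of latch_level between -0.085 and -0.004 m and z of blank4 in the frame of latch_level between -0.085 and -0.004 m and z of blank5 in the frame of latch_level between -0.085 and -0.004 m and value of joint guard above 1 rad), for 0.3 s.
At the end, for the whole second after the job is handed in: every blank lies flat in the feeder below the latches (centre at least 4 mm below the latch tips, within 6 mm of the feeder's axis, level within 0.12 rad), at rest, and the guard is shut to within 0.1 rad (z of blank1 in the frame of latch_level between -0.085 and -0.004 m and horizontal distance between each of blank1, blank2, blank3, blank4, blank5 and latch_level below 0.006 m and angle between the z axis of each of blank1, blank2, blank3, blank4, blank5 and the z axis of latch_level, either way round below 0.12 rad and z of blank2 in the frame of latch_level between -0.085 and -0.004 m and z of blank3 in the frame of latch_level between -0.085 and -0.004 m and z of blank4 in the frame of latch_level between -0.085 and -0.004 m and z of blank5 in the frame of latch_level between -0.085 and -0.004 m and linear speed of each of blank1, blank2, blank3, blank4, blank5 below 0.02 m/s and value of joint guard below 0.1 rad); the robot touches nothing.
It fails at once if a bystander is moved more than 40 mm or knocked over (distance of any of tin1, tin2, eraser, marker, film_box, brush_cup, seal from where it was at the start of the episode above 0.04 m or angle between any of tin1, tin2, eraser, film_box, brush_cup, seal's own z axis and vertical above 0.6 rad).
Of blank1, blank2, blank3, blank4, blank5 only 3 to 5 are there at a start; the rules pass over those that are not, and their reading is None.
At some moment in a run one of blank1, blank2, blank3, blank4, blank5 may be knocked a few centimetres aside while the robot is not near it.
Once in a run the grip may slacken for a moment while it holds something.
It also fails if it takes over 210 s, if anything falls off the work surface, if the arm or the gripper's body presses on something with over 40 N, if the wrist force passes 120 N, or if a joint passes its speed limit or range.

### The arm

A 7-joint arm with a two-finger parallel gripper is mounted at the origin on the work surface. World frame = base frame: x ahead of the robot, y to its left, z up, the work surface at z = 0. Lengths are in m, angles in rad, forces in N, time in s.
With the tool pointing down it reaches from about 0.4 to 0.85 m from the base axis. Payload 10.4 kg.
Tool frame: the origin (TCP) lies at the very end of the fingers, on their centre line; the grasp point (between the pads) lies 19 mm behind it; z points along the fingers, y is the direction in which the jaws open and shut (so a half turn about z gives the same grasp; the last joint's range is limited). The gripper opens to 85 mm and grips with 20 to 120 N. Pads are 22 mm wide; open, the fingers measure 114 mm over their backs; the gripper's body (76 mm by 85 mm) begins 54 mm behind the grasp point. The pads swing forward as they close: fully open they stand 13 mm farther back than shut.
Start: joints at [-0.023, 0.332, -0.065, 1.46, 0.022, 1.35, -0.088], TCP at [0.625, 0, 0.231] pointing down, gripper open.
Joint ranges: [-2.6, 2.6], [-0.5, 2.12], [-1.47, 1.34], [0.16, 2.42], [-1.27, 4.41], [0.06, 2.06], [-2.6, 2.6]. Speed limits (rad/s): [2.22, 2.22, 2.79, 2.79, 3.14, 3.14, 3.14].

### API

Orientations are given as a unit quaternion [x, y, z, w].
In Python, from workcell import get_obs, camera, camera_info, hand_in gives the robot as it stands.
- The arm moves only by the tool move_arm, never from a script. Its argument "moves" is a list of rows, each a list of 3 entries, a list of its own where there are three numbers: the shift along the tool's x, y, z in units of 25 mm (1.0 is 25 mm), then the turn, a rotation vector about the tool's x, y, z in degrees, then the opening, from 0 (shut) to 1 (fully open). A call has 1 to 5 rows; each row shifts and turns the commanded pose from where the row before left it, along the tool's axes as they then stand; what a row does not reach is not made up. A row lasts 1/8 s, in which the tool goes at most 62.5 mm and 10.7 degrees, less where a joint would pass 70% of its speed; a pose out of reach is approached as far as the arm can. A call is refused whole if a number of a shift passes 1 or a number of a turn 10.7, either way. A call with a gripper value outside its range is refused whole. The fingers move at their own pace and stop on an object; "squeeze" is the grip in N (left out, the last holds). Time passes only in rows, so rows that do not move let the fingers close. It gives the time, the measured TCP pose, the force and the opening at its end, in the units of the state.
- get_obs(): the state, without advancing time (a new reading comes with each control period).
- camera(name): name is "scene" or "side" or "wrist"; returns the picture (480x640x3 uint8, red, green, blue); there is no depth.
- camera_info(name): a dict with "fx", "fy", "cx", "cy" (pixels), "D" ([k1, k2, p1, p2, k3] as OpenCV has them; the pictures are not rectified), "origin" and "rotation" of the camera in the world. Camera axes: x right, y down, z forward; pixel columns grow to the right and rows downward; lengths in m; the calibration is good to about 2 mm. A picture is of the moment at which its call begins: read the wrist's pose just before it. camera_info takes no time and is no camera call; for the wrist camera it gives the pose at the moment of the call.
- hand_in(): hands the job in, once; it reports no verdict.
The state is a dict: "clock": time; "joint_pos": joint angles; "joint_velocities": joint speeds; "tau": joint torques, N m; "position": TCP position; "ee_rot": TCP orientation; "ft_force": force on the tool from outside, world axes, zero at the start; "torque": the same for the moment, N m; "grip_width": opening from 0.0 (shut) to 1.0 (fully open).
Only numpy, scipy, OpenCV 4.12 (cv2) and the standard library are available. Lean on these libraries where they do the work, as an engineer would, in place of code of your own. Each camera call takes 0.05 s, during which the arm holds its last target. There are 200 camera calls.

## Working session

There is one attempt and no reset: what is moved stays moved. The work goes in short steps, Python scripts to look and compute and a tool call to move; the robot and the scene stay as the last step left them, time stands still between calls to the robot, and variables do not carry over. Pictures are saved under pics/ and viewed, about 12 in all and at most 16, crops included, and the job is handed in when it is done.

Besides the shell and the picture viewer there is one more tool, called after "Emit:" as name([rows], argument=value, ...), one row to a line, values as JSON. move_arm: Moves the arm, as the interface text tells. Its arguments: {"type":"object","properties":{"moves":{"type":"array","items":{"type":"array"}},"squeeze":{"type":"number"}},"required":["moves"]}

```bash
mkdir -p pics; ls; python3 - <<'E'
from workcell import *
import cv2
o=get_obs();print(o)
for n in("scene","side","wrist"):
    i=camera_info(n);print(n,i)
    cv2.imwrite(f"pics/{n}0.png",camera(n)[:,:,::-1])
E
```

```text
pics
{'clock': 0.0, 'joint_pos': array([-0.0225749 ,  0.33287517, -0.06469157,  1.46094056,  0.02160635,
        1.34987271, -0.08848885]), 'joint_velocities': array([-7.97019408e-04,  2.95014050e-05,  4.75499108e-04, -4.13813355e-04,
       -1.18361563e-03,  1.11863493e-03, -1.48987152e-03]), 'tau': array([ 4.98105128e-04, -6.25449800e+01,  4.97091911e-02, -3.91610491e+01,
        1.63588714e-02,  9.83294769e-03, -6.01235030e-06]), 'position': array([ 6.24633953e-01, -2.74840896e-05,  2.30514200e-01]), 'ee_rot': array([ 7.07106445e-01,  7.07106771e-01, -5.20084493e-04, -4.68621278e-04]), 'ft_force': array([-0.35899784,  0.04911743,  0.17612255]), 'torque': array([ 0.02905035, -0.00297353, -0.02486675]), 'grip_width': 1.0010519123996309}
scene {'fx': 549.8182289006994, 'fy': 549.8182289006994, 'cx': 316.4771259519975, 'cy': 246.40993947089487, 'D': array([0.03896141, 0.        , 0.        , 0.        , 0.        ]), 'origin': array([ 1.26462419, -0.66765286,  0.84141714]), 'rotation': array([ 0.81227123,  0.36302551, -0.18508704, -0.41733766])}
side {'fx': 557.9375373079029, 'fy': 557.9375373079029, 'cx': 320.81448929972555, 'cy': 231.09098519299215, 'D': array([0.06087686, 0.        , 0.        , 0.        , 0.        ]), 'origin': array([0.36117079, 1.01898713, 0.89547779]), 'rotation': array([-0.04592227,  0.89379393, -0.44485177,  0.03362226])}
wrist {'fx': 386.55509592063675, 'fy': 386.55509592063675, 'cx': 317.57822758346134, 'cy': 247.0115935640129, 'D': array([-0.02017754,  0.        ,  0.        ,  0.        ,  0.        ]), 'origin': array([0.62476418, 0.07324641, 0.37402239]), 'rotation': array([ 9.89724718e-01, -4.36728661e-04, -6.59610558e-04,  1.42983767e-01])}
```

View pics/scene0.png

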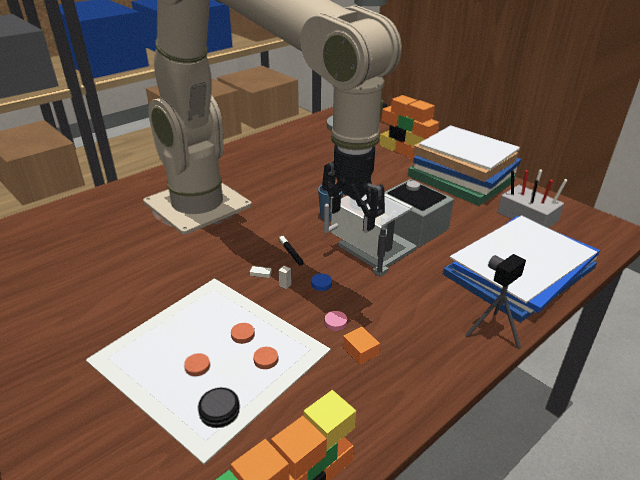

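View pics/side0.png

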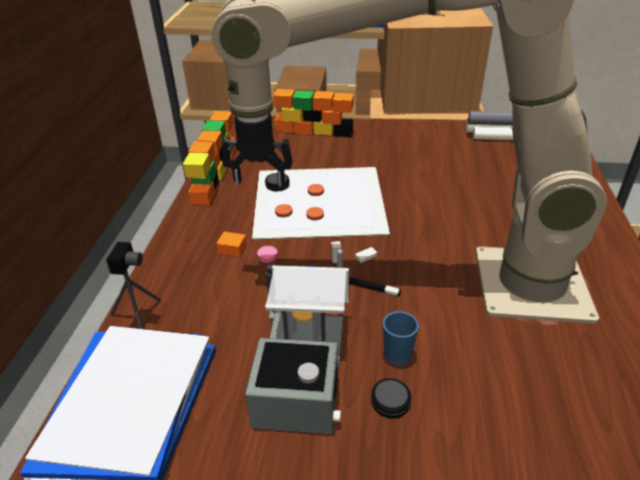

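The pad, at scene (90-330, 280-460), carries three terracotta blanks at (197,364), (243,332) and (266,357), plus one tin. The machine is at scene (390,220), with the door facing the pad.

```bash
python3 - <<'E'
import cv2,numpy as np
a=cv2.imread("pics/scene0.png")[150:300,290:490];b=cv2.imread("pics/side0.png")[235:445,220:450]
a=cv2.resize(a,(400*2,600),interpolation=3);cv2.imwrite("pics/c1.png",a)
b=cv2.resize(b,None,fx=2.8,fy=2.8,interpolation=3);cv2.imwrite("pics/c2.png",b);print(b.shape)
E
```

```text
(588, 644, 3)
```

View pics/c1.png

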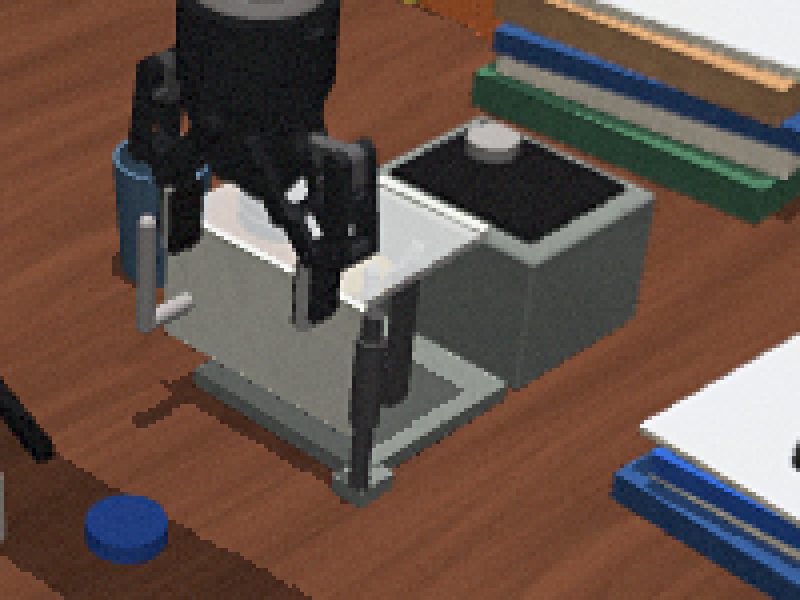

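View pics/c2.png

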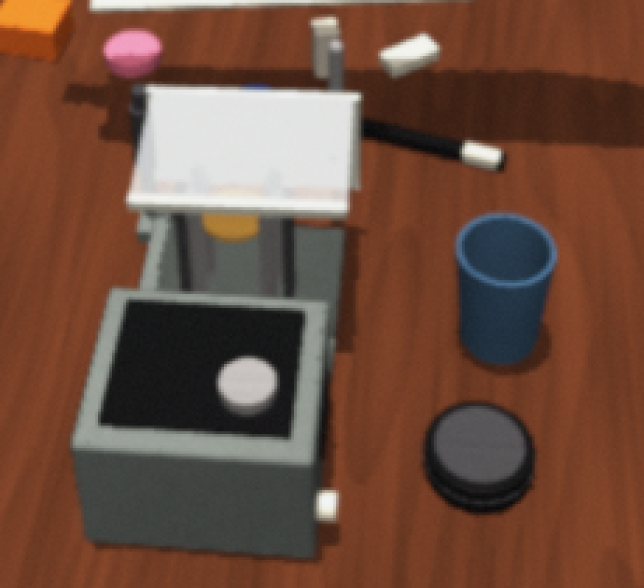

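View pics/wrist0.png

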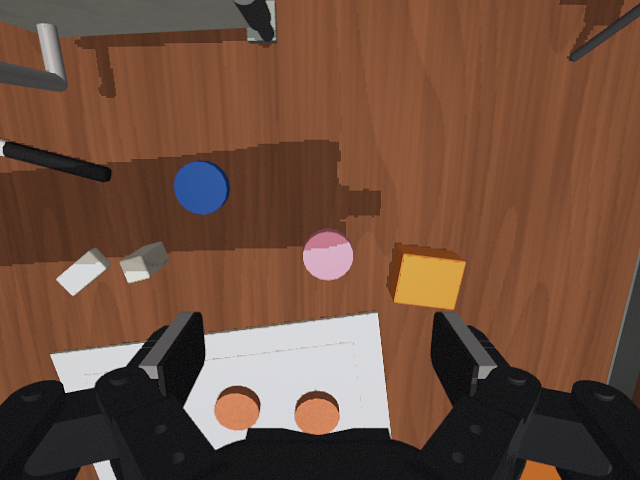

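The handle bar's top is at scene (327,205) and side (340,250). The housing top corners show up clearly in the side view. The wrist view has the blue and pink decoys, the eraser and the seal between the pad and the door.

```bash
cat > h.py <<'E'
from workcell import *
import cv2,numpy as np
from scipy.spatial.transform import Rotation as R
def rays(info,px):
    K=np.array([[info['fx'],0,info['cx']],[0,info['fy'],info['cy']],[0,0,1]])
    p=cv2.undistortPoints(np.array(px,float).reshape(-1,1,2),K,info['D'])[:,0]
    d=np.c_[p,np.ones(len(p))]; return np.array(info['origin']),R.from_quat(info['rotation']).apply(d)
def onplane(info,px,z):
    o,d=rays(info,px); return o+d*((z-o[2])/d[:,2])[:,None]
def tri(ia,pa,ib,pb):
    o1,d1=rays(ia,pa);o2,d2=rays(ib,pb);d1,d2=d1[0],d2[0]
    s=np.linalg.lstsq(np.c_[d1,-d2],o2-o1,rcond=None)[0]
    a,b=o1+s[0]*d1,o2+s[1]*d2; return (a+b)/2,np.linalg.norm(a-b)
def blobs(img,info,z,amin=60):
    h=cv2.cvtColor(img,cv2.COLOR_RGB2HSV)
    m=((h[...,0]<14)&(h[...,1]>140)&(h[...,2]>120)).astype(np.uint8)
    n,_,st,c=cv2.connectedComponentsWithStats(m)
    return [(st[i,4],c[i].round(1),onplane(info,[c[i]],z)[0].round(4)) for i in range(1,n) if st[i,4]>amin]
E
python3 - <<'E'
from h import *
np.set_printoptions(precision=4,suppress=True)
S,D,W=[camera_info(n) for n in("scene","side","wrist")]
T=lambda p:(p[0]/2.8+220,p[1]/2.8+235)
C=lambda p:(p[0]/4+290,p[1]/4+150)
print("handle top",tri(S,[C((148,220))],D,[T((337,42))]))
print("housing",onplane(D,[T(p) for p in[(112,290),(328,302),(318,460),(78,447)]],.106))
print("housing scene",onplane(S,[C(p) for p in[(655,197),(528,240)]],.106))
print("roof",onplane(D,[T(p) for p in[(148,88),(360,95),(350,210),(130,203)]],.138))
print("roof scene",onplane(S,[C(p) for p in[(487,230),(366,308)]],.138))
print("base scene front",onplane(S,[C(p) for p in[(196,368),(505,380)]],.014))
print("base side",onplane(D,[T(p) for p in[(345,225)]],.014))
for n,i in(("scene",S),("side",D)):
    im=cv2.imread(f"pics/{n}0.png")[:,:,::-1]
    for b in blobs(im,i,.018): 
        if b[2][1]<0.1: print(n,*b)
E
```

```text
handle top (array([0.4389, 0.1068, 0.1531]), np.float64(0.004841636256427338))
housing [[0.5697 0.3223 0.106 ]
 [0.4249 0.3192 0.106 ]
 [0.42   0.4424 0.106 ]
 [0.5651 0.447  0.106 ]]
housing scene [[0.5843 0.4247 0.106 ]
 [0.5633 0.322  0.106 ]]
roof [[0.5742 0.1525 0.138 ]
 [0.4165 0.1462 0.138 ]
 [0.4147 0.265  0.138 ]
 [0.5646 0.2722 0.138 ]]
roof scene [[0.5699 0.2694 0.138 ]
 [0.5791 0.1513 0.138 ]]
base scene front [[0.4325 0.1607 0.014 ]
 [0.5753 0.3006 0.014 ]]
base side [[0.4261 0.1582 0.014 ]]
scene 138 [147. 182.] [-0.1821 -0.0609  0.018 ]
scene 160 [ 86.2 205.3] [-0.1719 -0.2545  0.018 ]
scene 302 [ 33.9 221.1] [-0.1845 -0.393   0.018 ]
scene 71 [140.1 222.4] [ 0.0099 -0.1833  0.018 ]
scene 123 [176.2 239.7] [ 0.147  -0.1527  0.018 ]
scene 460 [121.2 255.4] [ 0.1166 -0.2896  0.018 ]
scene 620 [152.4 261.6] [ 0.1909 -0.2444  0.018 ]
scene 162 [217.8 250.8] [ 0.2601 -0.0995  0.018 ]
scene 105 [ 20.7 267.2] [ 0.0017 -0.4893  0.018 ]
scene 1439 [117.1 301.3] [ 0.2718 -0.3745  0.018 ]
scene 170 [356.3 277.3] [0.5692 0.0864 0.018 ]
scene 260 [261.5 287.1] [ 0.448  -0.1039  0.0
[... 2105 characters left out ...]
523 -0.2495  0.018 ]
side 86 [399.6 209.8] [ 0.3043 -0.2505  0.018 ]
side 280 [625.7 226.2] [-0.2652 -0.224   0.018 ]
side 81 [495.5 213.3] [ 0.05  -0.255  0.018]
side 132 [283.3 209.6] [ 0.6226 -0.2246  0.018 ]
side 237 [197.3 231.2] [ 0.8312 -0.1072  0.018 ]
side 135 [314.5 212.6] [ 0.535  -0.2177  0.018 ]
side 62 [608.1 217.3] [-0.2335 -0.2604  0.018 ]
side 193 [470.9 243.5] [ 0.1276 -0.117   0.018 ]
side 234 [602.3 243.4] [-0.1884 -0.1456  0.018 ]
side 233 [349.5 247.5] [ 0.4289 -0.0741  0.018 ]
side 289 [297.4 248. ] [ 0.5591 -0.0603  0.018 ]
side 117 [634.  254.5] [-0.2489 -0.1082  0.018 ]
side 909 [626.4 283.2] [-0.1998 -0.0016  0.018 ]
side 368 [620.  309.2] [-0.161   0.0847  0.018 ]
```

Emit:
move_arm([
  [[0.2,-1,0],[0,0,0],1],
  [[0.2,-1,0],[0,0,0],1],
  [[0.2,-1,0],[0,0,0],1],
  [[0.2,-1,0],[0,0,0],1],
  [[0.2,-1,0],[0,0,0],1],
])

```text
clock: 0.78
position: [0.499, 0.0252, 0.2311]
ee_rot: [0.707, 0.707, -0.0, -0.0]
ft_force: [0.4, 0.3, 0.7]
grip_width: 0.999
```

Emit:
move_arm([
  [[0,0,0],[0,0,0],1],
  [[0,0,0],[0,0,0],1],
])

```text
clock: 1.02
position: [0.5005, 0.0248, 0.2314]
ee_rot: [0.707, 0.707, 0.0, 0.0]
ft_force: [-0.2, -0.2, 0.0]
grip_width: 0.999
```

```bash
python3 - <<'E'
from h import *
i=camera_info("wrist");print(i['origin'],i['rotation']);cv2.imwrite("pics/w1.png",camera("wrist")[:,:,::-1])
import pickle;pickle.dump(i,open("w1.pkl","wb"))
S,D=camera_info("scene"),camera_info("side")
print("seal",tri(S,[(285,270)],D,[(336,245)]))
E
```

```text
[0.50031634 0.09807904 0.37479728] [ 9.89724879e-01 -6.48361563e-04  1.72433599e-04  1.42983266e-01]
seal (array([ 0.4611841 , -0.04455642,  0.0461048 ]), np.float64(0.002484561120916407))
```

View pics/w1.png

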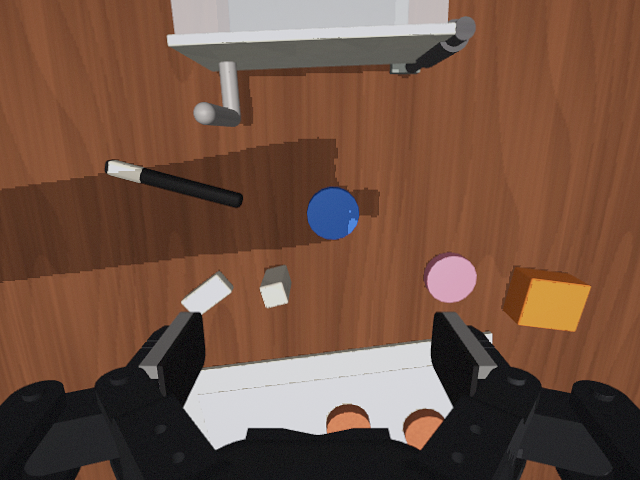

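The wrist view shows the handle bar's free end at (204,112), the hinge post top at (464,27), and the panel's top edge running from (168,40) to (455,36).

```bash
python3 - <<'E'
from h import *;import pickle
i=pickle.load(open("w1.pkl","rb"))
print(onplane(i,[(204,111)],.156),onplane(i,[(464,25)],.14),onplane(i,[(168,40),(455,40)],.138))
E
```

```text
[[0.43949552 0.10969839 0.156     ]] [[0.58048182 0.15510613 0.14      ]] [[0.41737628 0.14826612 0.138     ]
 [0.57686828 0.14803613 0.138     ]]
```

Emit:
move_arm([
  [[0.85,-0.61,0],[0,0,0],1],
  [[0.85,-0.61,0],[0,0,0],1],
  [[0.85,-0.61,0],[0,0,0],1],
  [[0.85,-0.61,0],[0,0,0],1],
  [[0,0,0.5],[0,0,0],0.8],
])

```text
clock: 1.7
position: [0.4393, 0.1116, 0.2192]
ee_rot: [0.706, 0.708, 0.001, 0.0]
ft_force: [0.2, -0.6, -0.6]
grip_width: 0.819
```

Emit:
move_arm([
  [[0,0,1],[0,0,0],0.7],
  [[0,0,1],[0,0,0],0.6],
  [[0,0,1],[0,0,0],0.6],
  [[0,0,0.75],[0,0,0],0.6],
  [[0,0,0],[0,0,0],0.6],
])

```text
clock: 2.33
position: [0.4385, 0.109, 0.1234]
ee_rot: [0.707, 0.707, -0.001, -0.001]
ft_force: [0.7, -0.4, -0.7]
grip_width: 0.605
```

Emit:
move_arm([
  [[0,0,0],[0,0,0],0],
  [[0,0,0],[0,0,0],0],
  [[0,0,0],[0,0,0],0],
  [[0,0,0],[0,0,0],0],
  [[0,0,0],[0,0,0],0],
], squeeze=35)

```text
clock: 2.95
position: [0.4384, 0.1097, 0.1258]
ee_rot: [0.707, 0.707, -0.001, -0.0]
ft_force: [-7.2, -1.4, 7.9]
grip_width: 0.123
```

Emit:
move_arm([
  [[-0.58,0.22,0],[0,0,-6],0],
  [[-0.58,0.22,0],[0,0,-6],0],
  [[-0.58,0.22,0],[0,0,-6],0],
  [[-0.58,0.22,0],[0,0,-6],0],
  [[-0.58,0.22,0],[0,0,-6],0],
])

```text
clock: 3.58
position: [0.4799, 0.0433, 0.1258]
ee_rot: [0.499, 0.867, -0.001, -0.0]
ft_force: [-6.3, -6.3, 9.0]
grip_width: 0.12
```

Emit:
move_arm([
  [[-0.58,0.22,0],[0,0,-6],0],
  [[-0.58,0.22,0],[0,0,-6],0],
  [[-0.58,0.22,0],[0,0,-6],0],
  [[-0.58,0.22,0],[0,0,-6],0],
  [[-0.58,0.22,0],[0,0,-6],0],
])

```text
clock: 4.2
position: [0.5491, 0.007, 0.1259]
ee_rot: [0.258, 0.966, -0.002, 0.0]
ft_force: [-3.4, -7.4, 5.1]
grip_width: 0.12
```

Emit:
move_arm([
  [[-0.58,0.22,0],[0,0,-6],0],
  [[-0.58,0.22,0],[0,0,-6],0],
  [[-0.58,0.22,0],[0,0,-6],0],
  [[-0.58,0.22,0],[0,0,-6],0],
  [[-0.58,0.22,0],[0,0,-6],0],
])

```text
clock: 4.82
position: [0.6267, 0.0103, 0.1259]
ee_rot: [-0.0, 1.0, -0.002, 0.001]
ft_force: [1.3, -8.6, 1.4]
grip_width: 0.121
```

Emit:
move_arm([
  [[-0.58,0.22,0],[0,0,-6],0],
  [[-0.58,0.22,0],[0,0,-6],0],
  [[0,0,0],[0,0,0],0],
  [[0,0,0],[0,0,0],0.5],
  [[0,0,0],[0,0,0],0.6],
])

```text
clock: 5.45
position: [0.6537, 0.027, 0.1254]
ee_rot: [-0.105, 0.995, 0.0, 0.0]
ft_force: [0.7, 0.3, 0.2]
grip_width: 0.544
```

Emit:
move_arm([
  [[0,0,0],[0,0,0],0.6],
  [[0,0,-1],[0,0,0],0.7],
  [[0,0,-1],[0,0,0],0.7],
  [[0,0,-1],[0,0,0],0.7],
  [[0,0,-1],[0,0,6],0.7],
])

```text
clock: 6.08
position: [0.6535, 0.0269, 0.226]
ee_rot: [-0.052, 0.999, 0.0, 0.0]
ft_force: [-0.3, 0.5, -0.7]
grip_width: 0.702
```

Emit:
move_arm([
  [[0,0,0],[0,0,4],0.8],
  [[0.66,0.94,0],[0,0,0],0.8],
  [[0.66,0.94,0],[0,0,0],0.8],
  [[0.66,0.94,0],[0,0,0],0.8],
  [[0.66,0.94,0],[0,0,0],0.8],
])

```text
clock: 6.7
position: [0.5837, 0.1193, 0.2252]
ee_rot: [-0.018, 1.0, 0.0, 0.0]
ft_force: [-0.5, 0.7, -0.5]
grip_width: 0.802
```

Emit:
move_arm([
  [[0.66,0.94,0],[0,0,0],0.8],
  [[0.66,0.94,0],[0,0,0],0.8],
  [[0.66,0.94,0],[0,0,0],0.8],
  [[0.66,0.94,0],[0,0,0],0.8],
  [[0.66,0.94,0],[0,0,0],0.8],
])

```text
clock: 7.32
position: [0.4971, 0.2338, 0.2253]
ee_rot: [-0.018, 1.0, 0.0, 0.0]
ft_force: [0.3, 0.1, -0.2]
grip_width: 0.804
```

Emit:
move_arm([
  [[0,0,0],[0,0,0],0.8],
  [[0,0,0],[0,0,0],0.8],
])

```text
clock: 7.58
position: [0.4982, 0.2323, 0.2251]
ee_rot: [-0.017, 1.0, -0.0, 0.0]
ft_force: [0.8, 0.5, -0.1]
grip_width: 0.803
```

```bash
python3 - <<'E'
from h import *
i=camera_info("wrist");print(get_obs()['position']);im=camera("wrist")[:,:,::-1];cv2.imwrite("pics/w2.png",im)
import pickle;pickle.dump(i,open("w2.pkl","wb"))
cv2.imwrite("pics/w2c.png",cv2.resize(im[100:400,120:520],None,fx=2,fy=2,interpolation=3))
E
```

```text
[0.49817879 0.23227988 0.22514793]
```

View pics/w2c.png

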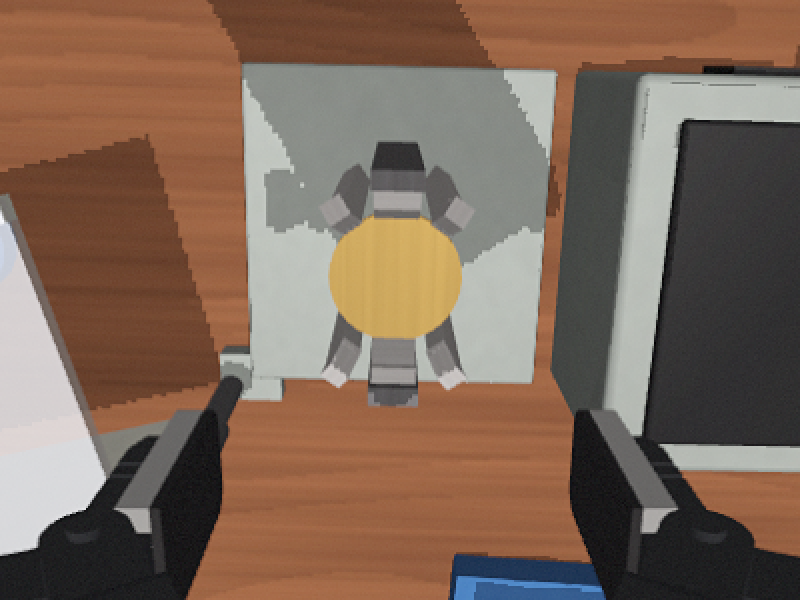

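The open feeder is seen from above: the brass follower at crop (396,278), latches above and below it, four posts around it, and the gaps left and right. The door is well clear at the left.

```bash
python3 - <<'E'
from h import *;import pickle
np.set_printoptions(precision=4,suppress=True)
i=pickle.load(open("w2.pkl","rb"));im=cv2.imread("pics/w2.png")
h=cv2.cvtColor(im,cv2.COLOR_BGR2HSV);m=((abs(h[...,0].astype(int)-21)<6)&(h[...,1]>110)&(h[...,2]>150)).astype(np.uint8)
m[:190]=0;m[290:]=0;m[:,:270]=0;m[:,370:]=0
n,l,st,c=cv2.connectedComponentsWithStats(m);k=1+st[1:,4].argmax();l=(l==k)
pts=[]
for r in range(215,262):
    x=np.where(l[r])[0]
    if len(x)>40: pts+= [(x[0]-.5,r),(x[-1]+.5,r)]
P=onplane(i,pts,.094)[:,:2]
A=np.c_[2*P,np.ones(len(P))];s=np.linalg.lstsq(A,(P**2).sum(1),rcond=None)[0]
print("disc",s[:2],"r",np.sqrt(s[2]+s[0]**2+s[1]**2),st[k])
q=lambda L:[(x/2+120-.25,y/2+100-.25) for x,y in L]
t=onplane(i,q([(396,217),(394,339)]),.096);print("tips",t,t.mean(0))
b=onplane(i,q([(243,63),(556,71),(533,382),(251,377)]),.014);print("base",b,b.mean(0))
for n,zz in(("scene",0),):
    im=camera(n);[print(x) for x in blobs(im,camera_info(n),.018) if .35<x[2][0]<.72 and -.45<x[2][1]<-.12]
E
```

```text
disc [0.5009 0.2333] r 0.02434982633425059 [ 285  207   66   62 3252]
tips [[0.4778 0.2329 0.096 ]
 [0.524  0.2337 0.096 ]] [0.5009 0.2333 0.096 ]
base [[0.4269 0.1639 0.014 ]
 [0.4257 0.3019 0.014 ]
 [0.5738 0.3041 0.014 ]
 [0.5758 0.1646 0.014 ]] [0.5006 0.2336 0.014 ]
(np.int32(295), array([242. , 330.8]), array([ 0.5349, -0.2216,  0.018 ]))
(np.int32(346), array([265.1, 355.9]), array([ 0.6241, -0.2288,  0.018 ]))
(np.int32(358), array([196.4, 363.1]), array([ 0.5484, -0.3411,  0.018 ]))
```

Emit:
move_arm([
  [[-0.05,-1,0],[0,0,0],0.8],
  [[-0.05,-1,0],[0,0,0],0.8],
  [[-0.05,-1,0],[0,0,0],0.8],
  [[-0.05,-1,0],[0,0,0],0.8],
  [[-0.05,-1,0],[0,0,0],0.8],
])

```text
clock: 8.3
position: [0.5088, 0.1064, 0.225]
ee_rot: [-0.017, 1.0, -0.0, 0.0]
ft_force: [-0.3, 0.8, 0.0]
grip_width: 0.803
```

Emit:
move_arm([
  [[-0.05,-1,0],[0,0,0],0.8],
  [[-0.05,-1,0],[0,0,0],0.8],
  [[-0.05,-1,0],[0,0,0],0.8],
  [[-0.05,-1,0],[0,0,0],0.8],
  [[-0.05,-1,0],[0,0,0],0.8],
])

```text
clock: 8.93
position: [0.5192, -0.0183, 0.2251]
ee_rot: [-0.017, 1.0, -0.0, 0.0]
ft_force: [0.2, -0.5, -0.3]
grip_width: 0.8
```

Emit:
move_arm([
  [[-0.05,-1,0],[0,0,0],0.8],
  [[-0.05,-1,0],[0,0,0],0.8],
  [[-0.05,-1,0],[0,0,0],0.8],
  [[-0.05,-1,0],[0,0,0],0.8],
  [[-0.05,-1,0],[0,0,0],0.8],
])

```text
clock: 9.55
position: [0.5296, -0.1431, 0.225]
ee_rot: [-0.017, 1.0, -0.0, -0.0]
ft_force: [0.6, -0.1, 0.2]
grip_width: 0.8
```

Emit:
move_arm([
  [[-0.05,-1,0],[0,0,0],0.8],
  [[-0.05,-1,0],[0,0,0],0.8],
  [[-0.05,-1,0],[0,0,0],0.8],
  [[0,0,0],[0,0,0],0.8],
  [[0,0,0],[0,0,0],0.8],
])

```text
clock: 10.18
position: [0.536, -0.2158, 0.2249]
ee_rot: [-0.017, 1.0, 0.0, -0.0]
ft_force: [-0.6, 0.0, -0.5]
grip_width: 0.798
```

```bash
cat >> h.py <<'E'
def see(z=.020,name=None):
    """blanks in the wrist view: world position and shift in tool units"""
    o=get_obs();i=camera_info("wrist");im=camera("wrist")
    if name: cv2.imwrite(name,im[:,:,::-1])
    h=cv2.cvtColor(im,cv2.COLOR_RGB2HSV)
    m=((h[...,0]<11)&(h[...,1]>110)&(h[...,2]>150)).astype(np.uint8)
    n,l,st,c=cv2.connectedComponentsWithStats(cv2.medianBlur(m,5))
    for k in range(1,n):
        if st[k,4]<300: continue
        cs,_=cv2.findContours((l==k).astype(np.uint8),0,1); cn=cs[0]
        if len(cn)<5: continue
        P=onplane(i,cn[:,0].astype(float),z)[:,:2]
        (x,y),r=cv2.minEnclosingCircle(P.astype(np.float32))
        if not .02<r<.03: continue
        d=R.from_quat(o['ee_rot']).inv().apply([x-o['position'][0],y-o['position'][1],0])/.025
        print(st[k,4],"px",c[k].round(),"world",round(x,4),round(y,4),"r",round(r,4),"tool",d.round(2))
    print(o['position'].round(4),o['ee_rot'].round(3))
E
python3 -c "
from h import *
see(name='pics/w3.png')"
```

```text
2074 px [183. 221.] world 0.5467 -0.3387 r 0.0244 tool [-0.25 -4.93 -0.  ]
1749 px [302. 301.] world 0.6229 -0.2264 r 0.0244 tool [-3.46 -0.55 -0.  ]
[ 0.536  -0.2158  0.2249] [-0.017  1.     0.    -0.   ]
```

View pics/w3.png

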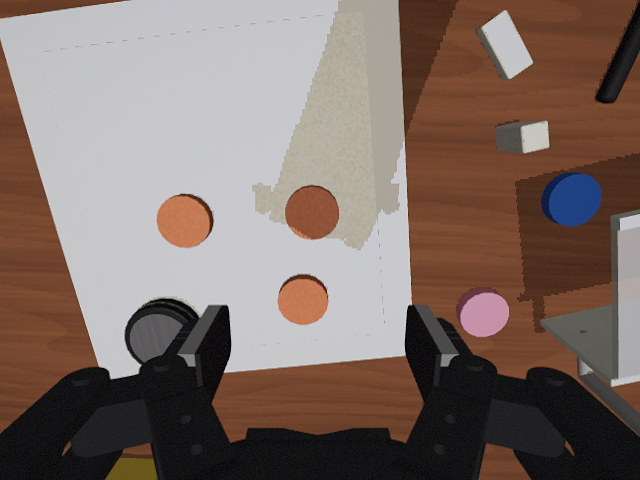

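The pad shows three blanks at (185,221), (312,212, in the gripper's shadow) and (303,300), with the tin at (160,335). I'll widen the mask to cover shadow.

```bash
sed -i "s/(h\[...,2\]>150)).astype(np.uint8)\n    n,l/X/; s/(h\[...,0\]<11)&(h\[...,1\]>110)&(h\[...,2\]>150)/(h[...,0]<12)\&(h[...,1]>110)\&(h[...,2]>90)/" h.py; python3 -c "
from h import *
see()"
```

```text
2219 px [311. 212.] world 0.5343 -0.2198 r 0.0248 tool [ 0.08 -0.18 -0.  ]
2165 px [183. 221.] world 0.5463 -0.3381 r 0.0249 tool [-0.23 -4.92 -0.  ]
1808 px [302. 300.] world 0.6227 -0.2264 r 0.0248 tool [-3.44 -0.57 -0.  ]
486 px [630. 394.] world 0.7281 0.1281 r 0.0248 tool [-8.160e+00  1.346e+01  1.000e-02]
[ 0.5362 -0.2153  0.225 ] [-0.018  1.     0.     0.   ]
```

Emit:
move_arm([
  [[0.08,-0.18,1],[0,0,0],0.8],
  [[0,0,1],[0,0,0],0.8],
  [[0,0,1],[0,0,0],0.8],
  [[0,0,1],[0,0,0],0.8],
  [[0,0,1],[0,0,0],0.75],
])

```text
clock: 10.9
position: [0.5344, -0.2198, 0.0995]
ee_rot: [-0.018, 1.0, 0.0, 0.0]
ft_force: [1.3, 0.3, 0.1]
grip_width: 0.751
```

Emit:
move_arm([
  [[0,0,1],[0,0,0],0.7],
  [[0,0,1],[0,0,0],0.7],
  [[0,0,0.9],[0,0,0],0.7],
  [[0,0,0.5],[0,0,0],0.7],
  [[0,0,0],[0,0,0],0.7],
])

```text
clock: 11.52
position: [0.534, -0.2201, 0.0146]
ee_rot: [-0.018, 1.0, 0.0, -0.001]
ft_force: [-0.3, 0.2, -0.0]
grip_width: 0.7
```

Emit:
move_arm([
  [[0,0,0.2],[0,0,0],0.68],
  [[0,0,0.15],[0,0,0],0.66],
  [[0,0,0],[0,0,0],0.66],
])

```text
clock: 11.9
position: [0.5342, -0.2207, 0.0063]
ee_rot: [-0.017, 1.0, 0.0, 0.0]
ft_force: [-0.1, 0.4, -0.4]
grip_width: 0.661
```

Emit:
move_arm([
  [[0,0,0],[0,0,0],0.4],
  [[0,0,0],[0,0,0],0.4],
  [[0,0,0],[0,0,0],0.4],
  [[0,0,0],[0,0,0],0.4],
], squeeze=70)

```text
clock: 12.4
position: [0.5346, -0.2208, 0.0072]
ee_rot: [-0.017, 1.0, -0.0, 0.0]
ft_force: [-1.8, -0.2, 4.2]
grip_width: 0.552
```

Emit:
move_arm([
  [[0,0,-0.5],[0,0,0],0.4],
  [[0,0,-1],[0,0,0],0.4],
  [[0,0,-1],[0,0,0],0.4],
  [[0,0,-1],[0,0,0],0.4],
  [[0,0,-1],[0,0,0],0.4],
])

```text
clock: 13.02
position: [0.5343, -0.2207, 0.1206]
ee_rot: [-0.017, 1.0, -0.0, 0.0]
ft_force: [0.6, -0.5, -0.3]
grip_width: 0.551
```

```bash
python3 - <<'E'
from h import *
o=get_obs();print(o['position'],o['grip_width'],o['ft_force']);im=camera("wrist")[:,:,::-1]
cv2.imwrite("pics/w4.png",im[200:480,100:540])
E
```

```text
[ 0.53431401 -0.22072542  0.12058942] 0.5510940816078577 [ 0.58731692 -0.4888039  -0.29802396]
```

View pics/w4.png

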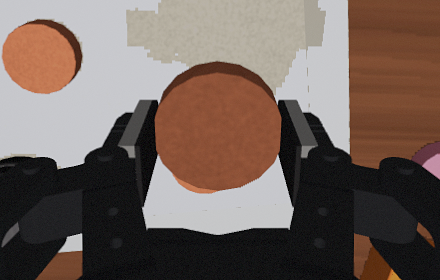

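Emit:
move_arm([
  [[0.04,1,-1],[0,0,0],0.4],
  [[0.04,1,-1],[0,0,0],0.4],
  [[0.04,1,-1],[0,0,0],0.4],
  [[0.04,1,-0.8],[0,0,0],0.4],
  [[0.04,1,0],[0,0,0],0.4],
])

```text
clock: 13.7
position: [0.5256, -0.0953, 0.2163]
ee_rot: [-0.017, 1.0, -0.0, 0.002]
ft_force: [0.6, -0.3, -1.4]
grip_width: 0.551
```

Emit:
move_arm([
  [[0.04,1,0],[0,0,0],0.4],
  [[0.04,1,0],[0,0,0],0.4],
  [[0.04,1,0],[0,0,0],0.4],
  [[0.04,1,0],[0,0,0],0.4],
  [[0.04,1,0],[0,0,0],0.4],
])

```text
clock: 14.32
position: [0.5154, 0.0296, 0.2144]
ee_rot: [-0.017, 1.0, -0.0, 0.0]
ft_force: [0.6, 0.7, -0.5]
grip_width: 0.55
```

Emit:
move_arm([
  [[0.04,1,0],[0,0,0],0.4],
  [[0.04,1,0],[0,0,0],0.4],
  [[0.04,1,0],[0,0,0],0.4],
  [[0.04,1,0],[0,0,0],0.4],
  [[0.04,1,0],[0,0,0],0.4],
])

```text
clock: 14.95
position: [0.506, 0.1543, 0.2145]
ee_rot: [-0.017, 1.0, 0.0, 0.0]
ft_force: [0.5, -0.7, 0.7]
grip_width: 0.546
```

Emit:
move_arm([
  [[0.04,1,0],[0,0,0],0.4],
  [[0.04,1,0],[0,0,0],0.4],
  [[0.02,1,0],[0,0,0],0.4],
  [[0,0.2,0],[0,0,1],0.4],
  [[0,0,0.5],[0,0,0],0.4],
])

```text
clock: 15.58
position: [0.5015, 0.2331, 0.2018]
ee_rot: [-0.008, 1.0, 0.0, 0.001]
ft_force: [0.9, 0.3, -0.8]
grip_width: 0.549
```

```bash
cat >> h.py <<'E'
def to(x,y):
    o=get_obs();p=o['position']
    print(p.round(4),o['ee_rot'].round(3),o['grip_width'].round(3),o['ft_force'].round(1),"tool shift",(R.from_quat(o['ee_rot']).inv().apply([x-p[0],y-p[1],0])/.025).round(3))
E
python3 -c "
from h import *
to(.501,.2333)"
```

```text
Traceback (most recent call last):
  File "h.py", line 38, in to
    print(p.round(4),o['ee_rot'].round(3),o['grip_width'].round(3),o['ft_force'].round(1),"tool shift",(R.from_quat(o['ee_rot']).inv().apply([x-p[0],y-p[1],0])/.025).round(3))
                                          ^^^^^^^^^^^^^^^^^^^^^
AttributeError: 'float' object has no attribute 'round'
```

Emit:
move_arm([
  [[0.02,0,1],[0,0,0],0.4],
  [[0,0,1],[0,0,0],0.4],
  [[0,0,1],[0,0,0],0.4],
  [[0,0,0.5],[0,0,0],0.4],
  [[0,0,0],[0,0,0],0.4],
])

```text
clock: 16.2
position: [0.5001, 0.2324, 0.1131]
ee_rot: [-0.008, 1.0, -0.0, -0.001]
ft_force: [0.4, 0.4, -1.0]
grip_width: 0.552
```

Emit:
move_arm([
  [[0,0,0.2],[0,0,0],0.4],
  [[0,0,0.2],[0,0,0],0.4],
  [[0,0,0],[0,0,0],0.4],
])

```text
clock: 16.58
position: [0.5003, 0.2333, 0.1037]
ee_rot: [-0.009, 1.0, -0.0, -0.0]
ft_force: [-0.0, -1.6, -1.2]
grip_width: 0.555
```

Emit:
move_arm([
  [[-0.02,0,0.2],[0,0,0],0.4],
  [[0,0,0.2],[0,0,0],0.4],
  [[0,0,0.2],[0,0,0],0.4],
  [[0,0,0],[0,0,0],0.4],
])

```text
clock: 17.08
position: [0.501, 0.2334, 0.0886]
ee_rot: [-0.009, 1.0, 0.0, 0.0]
ft_force: [-1.6, -0.7, 2.1]
grip_width: 0.553
```

Emit:
move_arm([
  [[0,0,0.2],[0,0,0],0.4],
  [[0,0,0.2],[0,0,0],0.4],
  [[0,0,0],[0,0,0],0.4],
])

```text
clock: 17.45
position: [0.5011, 0.2334, 0.0789]
ee_rot: [-0.009, 1.0, 0.0, 0.0]
ft_force: [-2.2, -2.3, 3.8]
grip_width: 0.548
```

Emit:
move_arm([
  [[0,0,0.08],[0,0,0],0.4],
  [[0,0,0],[0,0,0],0.4],
  [[0,0,0],[0,0,0],0.4],
])

```text
clock: 17.82
position: [0.5011, 0.2334, 0.0771]
ee_rot: [-0.009, 1.0, 0.0, 0.0]
ft_force: [-2.5, -1.7, 4.7]
grip_width: 0.553
```

Emit:
move_arm([
  [[0,0,0],[0,0,0],0.8],
  [[0,0,0],[0,0,0],0.8],
  [[0,0,0],[0,0,0],0.8],
  [[0,0,-1],[0,0,0],0.8],
  [[0,0,-1],[0,0,0],0.8],
])

```text
clock: 18.45
position: [0.5007, 0.2334, 0.1272]
ee_rot: [-0.009, 1.0, -0.0, -0.0]
ft_force: [0.3, 0.4, 0.2]
grip_width: 0.799
```

Emit:
move_arm([
  [[0,0,-1],[0,0,0],0.8],
  [[0,0,-1],[0,0,0],0.8],
  [[0,0,-1],[0,0,0],0.8],
  [[0,0,-0.8],[0,0,0],0.8],
  [[0,0,0],[0,0,0],0.8],
])

```text
clock: 19.08
position: [0.5016, 0.2339, 0.2232]
ee_rot: [-0.009, 1.0, 0.001, 0.001]
ft_force: [0.3, 0.4, -0.2]
grip_width: 0.801
```

```bash
python3 - <<'E'
from h import *
o=get_obs();print(o['position'],o['grip_width'],o['ft_force']);i=camera_info("wrist")
import pickle;pickle.dump(i,open("w5.pkl","wb"))
im=camera("wrist")[:,:,::-1];cv2.imwrite("pics/w5f.png",im)
cv2.imwrite("pics/w5.png",cv2.resize(im[150:310,220:420],None,fx=3,fy=3,interpolation=3))
E
```

```text
[0.50155232 0.23392709 0.223158  ] 0.8007395794660653 [ 0.25131065  0.43864971 -0.15288158]
```

View pics/w5.png

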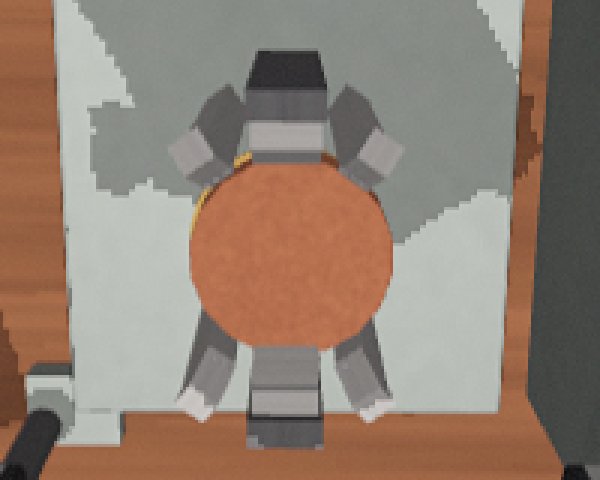

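The blank is in the tower; its apparent width (67 px) matches a top at about 96 mm, and both latch tips overlap its edge. So it is latched. Next blank.

Emit:
move_arm([
  [[-0.24,-0.97,0],[0,0,0],0.8],
  [[-0.24,-0.97,0],[0,0,0],0.8],
  [[-0.24,-0.97,0],[0,0,0],0.8],
  [[-0.24,-0.97,0],[0,0,0],0.8],
  [[-0.24,-0.97,0],[0,0,0],0.8],
])

```text
clock: 19.75
position: [0.5326, 0.1118, 0.2204]
ee_rot: [-0.009, 1.0, -0.0, -0.001]
ft_force: [-0.5, 0.2, -1.0]
grip_width: 0.802
```

Emit:
move_arm([
  [[-0.24,-0.97,0],[0,0,0],0.8],
  [[-0.24,-0.97,0],[0,0,0],0.8],
  [[-0.24,-0.97,0],[0,0,0],0.8],
  [[-0.24,-0.97,0],[0,0,0],0.8],
  [[-0.24,-0.97,0],[0,0,0],0.8],
])

```text
clock: 20.38
position: [0.5647, -0.0088, 0.2203]
ee_rot: [-0.009, 1.0, -0.0, -0.001]
ft_force: [0.2, 0.1, -0.5]
grip_width: 0.797
```

Emit:
move_arm([
  [[-0.24,-0.97,0],[0,0,0],0.8],
  [[-0.24,-0.97,0],[0,0,0],0.8],
  [[-0.24,-0.97,0],[0,0,0],0.8],
  [[-0.24,-0.97,0],[0,0,0],0.8],
  [[-0.24,-0.97,0],[0,0,0],0.8],
])

```text
clock: 21.0
position: [0.5968, -0.1294, 0.2202]
ee_rot: [-0.009, 1.0, 0.0, -0.001]
ft_force: [0.3, 0.1, 0.1]
grip_width: 0.801
```

Emit:
move_arm([
  [[-0.24,-0.97,0],[0,0,0],0.8],
  [[-0.24,-0.97,0],[0,0,0],0.8],
  [[-0.24,-0.97,0],[0,0,0],0.8],
  [[-0.24,-0.97,0],[0,0,0],0.8],
  [[0,0,0],[0,0,0],0.8],
])

```text
clock: 21.62
position: [0.6221, -0.2275, 0.2198]
ee_rot: [-0.007, 1.0, -0.0, -0.001]
ft_force: [-0.0, -0.1, -0.0]
grip_width: 0.804
```

```bash
sed -i "s/o\['grip_width'\].round(3)/o['grip_width']/" h.py; python3 -c "
from h import *
see()"
```

```text
2709 px [188. 128.] world 0.5469 -0.3381 r 0.0248 tool [ 3.07 -4.38  0.01]
2265 px [318. 217.] world 0.6226 -0.226 r 0.0249 tool [-0.02  0.06 -0.  ]
908 px [608. 212.] world 0.6142 0.0381 r 0.0296 tool [ 0.16 10.63 -0.  ]
[ 0.6221 -0.2275  0.2198] [-0.007  1.    -0.    -0.001]
```

Emit:
move_arm([
  [[-0.02,0.04,1],[0,0,0],0.8],
  [[0,0,1],[0,0,0],0.8],
  [[0,0,1],[0,0,0],0.8],
  [[0,0,1],[0,0,0],0.8],
  [[0,0,1],[0,0,0],0.75],
])

```text
clock: 22.3
position: [0.6232, -0.2225, 0.0955]
ee_rot: [-0.01, 1.0, 0.0, -0.0]
ft_force: [0.5, 0.6, -0.6]
grip_width: 0.751
```

Emit:
move_arm([
  [[0,0,1],[0,0,0],0.7],
  [[0,0,1],[0,0,0],0.7],
  [[0,0,0.8],[0,0,0],0.7],
  [[0,0,0.4],[0,0,0],0.68],
  [[0,0,0.25],[0,0,0],0.66],
])

```text
clock: 22.92
position: [0.6235, -0.224, 0.0104]
ee_rot: [-0.009, 1.0, 0.0, 0.0]
ft_force: [0.9, -0.4, 0.4]
grip_width: 0.66
```

Emit:
move_arm([
  [[0,0,0],[0,0,0],0.66],
  [[0,0,0.05],[0,0,0],0.4],
  [[0,0,0],[0,0,0],0.4],
  [[0,0,0],[0,0,0],0.4],
  [[0,0,0],[0,0,0],0.4],
])

```text
clock: 23.55
position: [0.6242, -0.2245, 0.0115]
ee_rot: [-0.009, 1.0, -0.0, 0.001]
ft_force: [-5.3, 0.8, 10.2]
grip_width: 0.544
```

Emit:
move_arm([
  [[0,0,-0.5],[0,0,0],0.4],
  [[0,0,-1],[0,0,0],0.4],
  [[0,0,-1],[0,0,0],0.4],
  [[0,0,-1],[0,0,0],0.4],
  [[0,0,-1],[0,0,0],0.4],
])

```text
clock: 24.18
position: [0.6236, -0.2243, 0.1238]
ee_rot: [-0.009, 1.0, -0.0, 0.001]
ft_force: [-0.4, 0.1, -0.4]
grip_width: 0.541
```

```bash
cat >> h.py <<'E'
def held(name):
    o=get_obs();im=camera("wrist");cv2.imwrite(name,im[200:480,100:540,::-1])
    hcheck(im[200:480,100:540]);print(o['position'].round(4),o['grip_width'],o['ft_force'].round(1))
def hcheck(im):
    h=cv2.cvtColor(np.ascontiguousarray(im),cv2.COLOR_RGB2HSV)
    m=((h[...,0]<12)&(h[...,1]>110)&(h[...,2]>90)).astype(np.uint8);m[:,:140]=0;m[:,300:]=0
    n,l,st,c=cv2.connectedComponentsWithStats(cv2.medianBlur(m,5));k=1+st[1:,4].argmax();print("held blob x,y,w,h,area",st[k],c[k].round(1))
E
python3 -c "
from h import *
hcheck(cv2.imread('pics/w4.png')[:,:,::-1]);held('pics/w6.png')"
```

```text
held blob x,y,w,h,area [  155    72   126   121 12087] [217.2 131.7]
held blob x,y,w,h,area [  143    65   150   170 19654] [217.5 155.1]
[ 0.6236 -0.2243  0.1238] 0.5411771448814331 [-0.4  0.1 -0.4]
```

View pics/w6.png

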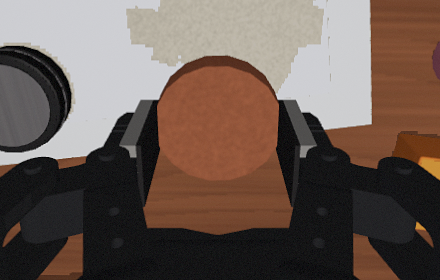

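Emit:
move_arm([
  [[0.24,0.97,-1],[0,0,0],0.4],
  [[0.24,0.97,-1],[0,0,0],0.4],
  [[0.24,0.97,-1],[0,0,0],0.4],
  [[0.24,0.97,-0.7],[0,0,0],0.4],
  [[0.24,0.97,0],[0,0,0],0.4],
])

```text
clock: 24.85
position: [0.5919, -0.1029, 0.2167]
ee_rot: [-0.009, 1.0, -0.0, 0.002]
ft_force: [0.4, 0.2, -1.4]
grip_width: 0.543
```

Emit:
move_arm([
  [[0.24,0.97,0],[0,0,0],0.4],
  [[0.24,0.97,0],[0,0,0],0.4],
  [[0.24,0.97,0],[0,0,0],0.4],
  [[0.24,0.97,0],[0,0,0],0.4],
  [[0.24,0.97,0],[0,0,0],0.4],
])

```text
clock: 25.48
position: [0.559, 0.0179, 0.2149]
ee_rot: [-0.009, 1.0, -0.0, 0.001]
ft_force: [0.7, 0.0, -0.7]
grip_width: 0.547
```

Emit:
move_arm([
  [[0.24,0.97,0],[0,0,0],0.4],
  [[0.24,0.97,0],[0,0,0],0.4],
  [[0.24,0.97,0],[0,0,0],0.4],
  [[0.24,0.97,0],[0,0,0],0.4],
  [[0.24,0.97,0],[0,0,0],0.4],
])

```text
clock: 26.1
position: [0.5269, 0.1386, 0.215]
ee_rot: [-0.009, 1.0, 0.0, 0.001]
ft_force: [1.5, 0.2, -0.2]
grip_width: 0.545
```

Emit:
move_arm([
  [[0.24,0.97,0],[0,0,0],0.4],
  [[0.24,0.97,0],[0,0,0],0.4],
  [[0.24,0.97,0],[0,0,0],0.4],
  [[0.24,0.95,0],[0,0,0],0.4],
  [[0,0,0.2],[0,0,0],0.4],
])

```text
clock: 26.72
position: [0.5008, 0.2361, 0.21]
ee_rot: [-0.01, 1.0, 0.001, 0.001]
ft_force: [0.7, -0.1, -0.5]
grip_width: 0.542
```

```bash
python3 -c "
from h import *
to(.501,.2333);held('pics/w7.png')"
```

```text
[0.5008 0.2361 0.21  ] [-0.01   1.     0.001  0.001] 0.5421645981851397 [ 0.7 -0.1 -0.5] tool shift [-0.006 -0.113 -0.   ]
held blob x,y,w,h,area [  143     0   157   235 22612] [215.7 126.5]
[0.5008 0.2361 0.21  ] 0.5421645981851397 [ 0.7 -0.1 -0.5]
```

Emit:
move_arm([
  [[0,-0.1,1],[0,0,0],0.4],
  [[0,0,1],[0,0,0],0.4],
  [[0,0,1],[0,0,0],0.4],
  [[0,0,0.6],[0,0,0],0.4],
  [[0,0,0],[0,0,0],0.4],
])

```text
clock: 27.4
position: [0.5012, 0.2305, 0.1186]
ee_rot: [-0.008, 1.0, -0.0, -0.001]
ft_force: [0.1, -0.7, 0.2]
grip_width: 0.546
```

Emit:
move_arm([
  [[0,0,0.2],[0,0,0],0.4],
  [[0,0,0.2],[0,0,0],0.4],
  [[0,0,0.2],[0,0,0],0.4],
  [[0,0,0],[0,0,0],0.4],
])

```text
clock: 27.9
position: [0.501, 0.2316, 0.104]
ee_rot: [-0.009, 1.0, -0.0, -0.0]
ft_force: [-0.9, 0.6, -1.5]
grip_width: 0.541
```

Emit:
move_arm([
  [[0,0,0.2],[0,0,0],0.4],
  [[0,0,0.2],[0,0,0],0.4],
  [[0,0,0.2],[0,0,0],0.4],
  [[0,0,0],[0,0,0],0.4],
])

```text
clock: 28.4
position: [0.5017, 0.2317, 0.0894]
ee_rot: [-0.009, 1.0, 0.0, 0.0]
ft_force: [-1.2, 1.3, 3.7]
grip_width: 0.543
```

Emit:
move_arm([
  [[0,0.04,0.2],[0,0,0],0.4],
  [[0,0,0.16],[0,0,0],0.4],
  [[0,0,0],[0,0,0],0.4],
  [[0,0,0],[0,0,0],0.4],
])

```text
clock: 28.9
position: [0.502, 0.232, 0.0808]
ee_rot: [-0.008, 1.0, -0.0, 0.0]
ft_force: [-0.6, -1.3, 6.7]
grip_width: 0.544
```

Emit:
move_arm([
  [[0,0,0],[0,0,0],0.8],
  [[0,0,0],[0,0,0],0.8],
  [[0,0,0],[0,0,0],0.8],
  [[0,0,-1],[0,0,0],0.8],
  [[0,0,-1],[0,0,0],0.8],
])

```text
clock: 29.52
position: [0.5012, 0.2323, 0.1306]
ee_rot: [-0.009, 1.0, -0.0, -0.0]
ft_force: [0.1, 0.1, -0.3]
grip_width: 0.8
```

Emit:
move_arm([
  [[0,0,-1],[0,0,0],0.8],
  [[0,0,-1],[0,0,0],0.8],
  [[0,0,-1],[0,0,0],0.8],
  [[0,0,-0.6],[0,0,0],0.8],
  [[0,0,0],[0,0,0],0.8],
])

```text
clock: 30.15
position: [0.5018, 0.2327, 0.2209]
ee_rot: [-0.009, 1.0, 0.0, 0.001]
ft_force: [0.5, -0.1, -0.5]
grip_width: 0.802
```

```bash
cat >> h.py <<'E'
def feeder(name):
    o=get_obs();i=camera_info("wrist");im=camera("wrist")
    cv2.imwrite(name,cv2.resize(im[150:310,220:420,::-1],None,fx=3,fy=3,interpolation=3))
    cv2.imwrite(name.replace(".png","_full.png"),im[:,:,::-1]);fm(im,i);print(o['position'].round(4),o['grip_width'])
def fm(im,i):
    """width of the loaded blank seen between the latches, taken as if its top were at 96 mm (25 mm expected)"""
    h=cv2.cvtColor(np.ascontiguousarray(im),cv2.COLOR_RGB2HSV)
    m=((h[...,0]<12)&(h[...,1]>110)&(h[...,2]>90)).astype(np.uint8);m[:190]=0;m[290:]=0;m[:,:270]=0;m[:,370:]=0
    n,l,st,c=cv2.connectedComponentsWithStats(cv2.medianBlur(m,5));l=l==1+st[1:,4].argmax()
    pts=[]
    for r in np.where(l.any(1))[0]:
        x=np.where(l[r])[0]
        if len(x)>48: pts+=[(x[0]-.5,r),(x[-1]+.5,r)]
    for z in(.096,.115):
        P=onplane(i,pts,z)[:,:2];s=np.linalg.lstsq(np.c_[2*P,np.ones(len(P))],(P**2).sum(1),rcond=None)[0]
        print("z",z,"centre",s[:2].round(4),"r",np.sqrt(s[2]+s[0]**2+s[1]**2).round(4))
E
python3 -c "
from h import *;import pickle
fm(cv2.imread('pics/w5f.png')[:,:,::-1],pickle.load(open('w5.pkl','rb')));feeder('pics/w8.png')"
```

```text
z 0.096 centre [0.501  0.2346] r 0.0245
z 0.115 centre [0.4959 0.2346] r 0.0228
z 0.096 centre [0.5002 0.2333] r 0.0247
z 0.115 centre [0.4952 0.2332] r 0.023
[0.5018 0.2327 0.2209] 0.8016758090741289
```

View pics/w8.png

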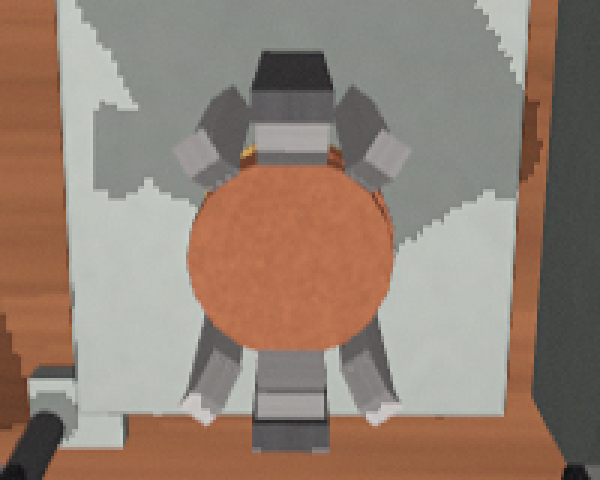

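Second blank is level and centred (fitted radius 24.7 mm at latch height), with the latches over it. Third blank next.

Emit:
move_arm([
  [[-0.06,-1,0],[0,0,0],0.8],
  [[-0.06,-1,0],[0,0,0],0.8],
  [[-0.06,-1,0],[0,0,0],0.8],
  [[-0.06,-1,0],[0,0,0],0.8],
  [[-0.06,-1,0],[0,0,0],0.8],
])

```text
clock: 30.82
position: [0.5105, 0.1066, 0.2189]
ee_rot: [-0.009, 1.0, -0.0, -0.001]
ft_force: [0.7, 0.4, 0.5]
grip_width: 0.799
```

Emit:
move_arm([
  [[-0.06,-1,0],[0,0,0],0.8],
  [[-0.06,-1,0],[0,0,0],0.8],
  [[-0.06,-1,0],[0,0,0],0.8],
  [[-0.06,-1,0],[0,0,0],0.8],
  [[-0.06,-1,0],[0,0,0],0.8],
])

```text
clock: 31.45
position: [0.5201, -0.0181, 0.2189]
ee_rot: [-0.009, 1.0, -0.0, -0.001]
ft_force: [-0.4, 0.3, 0.1]
grip_width: 0.798
```

Emit:
move_arm([
  [[-0.06,-1,0],[0,0,0],0.8],
  [[-0.06,-1,0],[0,0,0],0.8],
  [[-0.06,-1,0],[0,0,0],0.8],
  [[-0.06,-1,0],[0,0,0],0.8],
  [[-0.06,-1,0],[0,0,0],0.8],
])

```text
clock: 32.08
position: [0.5298, -0.1429, 0.2188]
ee_rot: [-0.009, 1.0, 0.0, -0.001]
ft_force: [-0.1, 0.4, 0.4]
grip_width: 0.795
```

Emit:
move_arm([
  [[-0.06,-1,0],[0,0,0],0.8],
  [[-0.06,-1,0],[0,0,0],0.8],
  [[-0.06,-1,0],[0,0,0],0.8],
  [[-0.06,-1,0],[0,0,0],0.8],
  [[-0.06,-1,0],[0,0,0],0.8],
])

```text
clock: 32.7
position: [0.5396, -0.2676, 0.2187]
ee_rot: [-0.009, 1.0, 0.0, -0.001]
ft_force: [0.2, -0.6, 0.2]
grip_width: 0.797
```

Emit:
move_arm([
  [[-0.06,-1,0],[0,0,0],0.8],
  [[-0.06,-1,0],[0,0,0],0.8],
  [[-0.06,-0.9,0],[0,0,0],0.8],
  [[0,0,0],[0,0,0],0.8],
  [[0,0,0],[0,0,0],0.8],
])

```text
clock: 33.33
position: [0.5458, -0.3383, 0.2193]
ee_rot: [-0.009, 1.0, 0.001, -0.001]
ft_force: [-0.5, 0.1, 0.8]
grip_width: 0.8
```

```bash
python3 -c "
from h import *
see()"
```

```text
2257 px [316. 217.] world 0.5465 -0.3385 r 0.0247 tool [-0.03 -0.01 -0.  ]
[ 0.5458 -0.3383  0.2193] [-0.009  1.     0.001 -0.001]
```

Emit:
move_arm([
  [[-0.02,0,1],[0,0,0],0.8],
  [[0,0,1],[0,0,0],0.8],
  [[0,0,1],[0,0,0],0.8],
  [[0,0,1],[0,0,0],0.8],
  [[0,0,1],[0,0,0],0.75],
])

```text
clock: 34.0
position: [0.5467, -0.3381, 0.0946]
ee_rot: [-0.009, 1.0, 0.0, 0.0]
ft_force: [-0.2, -0.0, -0.1]
grip_width: 0.752
```

Emit:
move_arm([
  [[0,0,1],[0,0,0],0.7],
  [[0,0,1],[0,0,0],0.7],
  [[0,0,0.8],[0,0,0],0.7],
  [[0,0,0.4],[0,0,0],0.68],
  [[0,0,0.2],[0,0,0],0.66],
])

```text
clock: 34.62
position: [0.5465, -0.3392, 0.0102]
ee_rot: [-0.009, 1.0, 0.0, 0.0]
ft_force: [0.3, 0.2, -0.4]
grip_width: 0.657
```

Emit:
move_arm([
  [[0,0,0],[0,0,0],0.66],
  [[0,0,0],[0,0,0],0.4],
  [[0,0,0],[0,0,0],0.4],
  [[0,0,0],[0,0,0],0.4],
  [[0,0,0],[0,0,0],0.4],
])

```text
clock: 35.25
position: [0.5471, -0.3398, 0.0118]
ee_rot: [-0.009, 1.0, -0.0, 0.001]
ft_force: [-1.3, 1.1, 5.6]
grip_width: 0.543
```

Emit:
move_arm([
  [[0,0,-0.5],[0,0,0],0.4],
  [[0,0,-1],[0,0,0],0.4],
  [[0,0,-1],[0,0,0],0.4],
  [[0,0,-1],[0,0,0],0.4],
  [[0,0,-1],[0,0,0],0.4],
])

```text
clock: 35.88
position: [0.5465, -0.3394, 0.1247]
ee_rot: [-0.009, 1.0, -0.0, 0.0]
ft_force: [-0.7, -0.2, -0.4]
grip_width: 0.546
```

```bash
python3 -c "
from h import *
to(.501,.2333);held('pics/w9.png')"
```

```text
[ 0.5465 -0.3394  0.1247] [-0.009  1.    -0.     0.   ] 0.5457605318791399 [-0.7 -0.2 -0.4] tool shift [ 1.4190e+00  2.2937e+01 -1.2000e-02]
held blob x,y,w,h,area [  157    68   122   114 11186] [217.6 124.4]
[ 0.5465 -0.3394  0.1247] 0.5457605318791399 [-0.7 -0.2 -0.4]
```

Held the same as the second one (122 px wide). Carrying it to the feeder.

Emit:
move_arm([
  [[0.06,1,-1],[0,0,0],0.4],
  [[0.06,1,-1],[0,0,0],0.4],
  [[0.06,1,-1],[0,0,0],0.4],
  [[0.06,1,-0.7],[0,0,0],0.4],
  [[0.06,1,0],[0,0,0],0.4],
])

```text
clock: 36.55
position: [0.5374, -0.214, 0.2178]
ee_rot: [-0.009, 1.0, -0.001, 0.002]
ft_force: [0.4, 0.5, -1.0]
grip_width: 0.542
```

Emit:
move_arm([
  [[0.06,1,0],[0,0,0],0.4],
  [[0.06,1,0],[0,0,0],0.4],
  [[0.06,1,0],[0,0,0],0.4],
  [[0.06,1,0],[0,0,0],0.4],
  [[0.06,1,0],[0,0,0],0.4],
])

```text
clock: 37.17
position: [0.5269, -0.0889, 0.216]
ee_rot: [-0.009, 1.0, -0.0, 0.001]
ft_force: [-0.4, 0.6, -1.1]
grip_width: 0.549
```

Emit:
move_arm([
  [[0.06,1,0],[0,0,0],0.4],
  [[0.06,1,0],[0,0,0],0.4],
  [[0.06,1,0],[0,0,0],0.4],
  [[0.06,1,0],[0,0,0],0.4],
  [[0.06,1,0],[0,0,0],0.4],
])

```text
clock: 37.8
position: [0.5172, 0.0359, 0.216]
ee_rot: [-0.009, 1.0, -0.0, 0.001]
ft_force: [0.9, -0.5, -0.2]
grip_width: 0.545
```

Emit:
move_arm([
  [[0.06,1,0],[0,0,0],0.4],
  [[0.06,1,0],[0,0,0],0.4],
  [[0.06,1,0],[0,0,0],0.4],
  [[0.06,1,0],[0,0,0],0.4],
  [[0.06,1,0],[0,0,0],0.4],
])

```text
clock: 38.42
position: [0.5076, 0.1607, 0.2161]
ee_rot: [-0.009, 1.0, 0.0, 0.001]
ft_force: [1.4, 0.6, -0.8]
grip_width: 0.539
```

Emit:
move_arm([
  [[0.06,1,0],[0,0,0],0.4],
  [[0.06,1,0],[0,0,0],0.4],
  [[0.06,0.9,0],[0,0,0],0.4],
  [[0,0,0.2],[0,0,0],0.4],
  [[0,0,0],[0,0,0],0.4],
])

```text
clock: 39.05
position: [0.5019, 0.2314, 0.2101]
ee_rot: [-0.008, 1.0, -0.0, -0.0]
ft_force: [-0.2, -0.7, -0.6]
grip_width: 0.54
```

```bash
python3 -c "
from h import *
to(.501,.2333)"
```

```text
[0.5019 0.2314 0.2101] [-0.008  1.    -0.    -0.   ] 0.5402011085837205 [-0.2 -0.7 -0.6] tool shift [ 0.035  0.078 -0.   ]
```

Emit:
move_arm([
  [[0.04,0.08,1],[0,0,0],0.4],
  [[0,0,1],[0,0,0],0.4],
  [[0,0,1],[0,0,0],0.4],
  [[0,0,0.6],[0,0,0],0.4],
  [[0,0,0],[0,0,0],0.4],
])

```text
clock: 39.67
position: [0.5006, 0.2336, 0.1197]
ee_rot: [-0.008, 1.0, -0.0, -0.001]
ft_force: [-0.3, -0.4, -0.5]
grip_width: 0.54
```

Emit:
move_arm([
  [[0,0,0.2],[0,0,0],0.4],
  [[0,0,0.2],[0,0,0],0.4],
  [[0,0,0.2],[0,0,0],0.4],
  [[0,0,0],[0,0,0],0.4],
])

```text
clock: 40.17
position: [0.501, 0.2339, 0.1057]
ee_rot: [-0.009, 1.0, -0.0, 0.0]
ft_force: [-0.9, -1.8, -0.6]
grip_width: 0.544
```

Emit:
move_arm([
  [[0,0,0.2],[0,0,0],0.4],
  [[0,0,0.2],[0,0,0],0.4],
  [[0,0,0.2],[0,0,0],0.4],
  [[0,0,0],[0,0,0],0.4],
])

```text
clock: 40.67
position: [0.5014, 0.234, 0.0906]
ee_rot: [-0.009, 1.0, -0.0, 0.0]
ft_force: [-0.8, -3.7, 4.7]
grip_width: 0.543
```

Emit:
move_arm([
  [[0,0,0.2],[0,0,0],0.4],
  [[0,0,0.16],[0,0,0],0.4],
  [[0,0,0],[0,0,0],0.4],
  [[0,0,0],[0,0,0],0.4],
])

```text
clock: 41.18
position: [0.5014, 0.234, 0.0818]
ee_rot: [-0.009, 1.0, -0.0, 0.001]
ft_force: [-1.3, -3.4, 6.3]
grip_width: 0.543
```

Emit:
move_arm([
  [[0,0,0.05],[0,0,0],0.4],
  [[0,0,0],[0,0,0],0.4],
  [[0,0,0],[0,0,0],0.8],
  [[0,0,0],[0,0,0],0.8],
  [[0,0,0],[0,0,0],0.8],
])

```text
clock: 41.8
position: [0.5008, 0.2347, 0.08]
ee_rot: [-0.009, 1.0, 0.0, 0.0]
ft_force: [-1.2, -0.1, 0.4]
grip_width: 0.801
```

Emit:
move_arm([
  [[0,0,-1],[0,0,0],0.8],
  [[0,0,-1],[0,0,0],0.8],
  [[0,0,-1],[0,0,0],0.8],
  [[0,0,-1],[0,0,0],0.8],
  [[0,0,-1],[0,0,0],0.8],
])

```text
clock: 42.42
position: [0.5008, 0.2346, 0.2058]
ee_rot: [-0.009, 1.0, 0.0, 0.0]
ft_force: [0.9, 0.1, -0.8]
grip_width: 0.798
```

Emit:
move_arm([
  [[0,0,-0.6],[0,0,0],0.8],
  [[0,0,0],[0,0,0],0.8],
])

```text
clock: 42.68
position: [0.5013, 0.2347, 0.2207]
ee_rot: [-0.009, 1.0, 0.0, 0.001]
ft_force: [0.6, -0.2, -0.1]
grip_width: 0.801
```

```bash
python3 -c "
from h import *
feeder('pics/w10.png')
cv2.imwrite('pics/s10.png',camera('scene')[:,:,::-1])"
```

```text
z 0.096 centre [0.4998 0.2348] r 0.0249
z 0.115 centre [0.4948 0.2348] r 0.0232
[0.5013 0.2347 0.2207] 0.8005884741466184
```

View pics/w10.png

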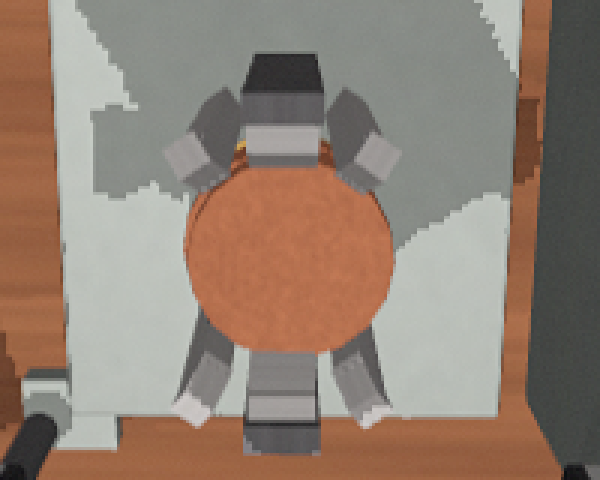

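View pics/s10.png

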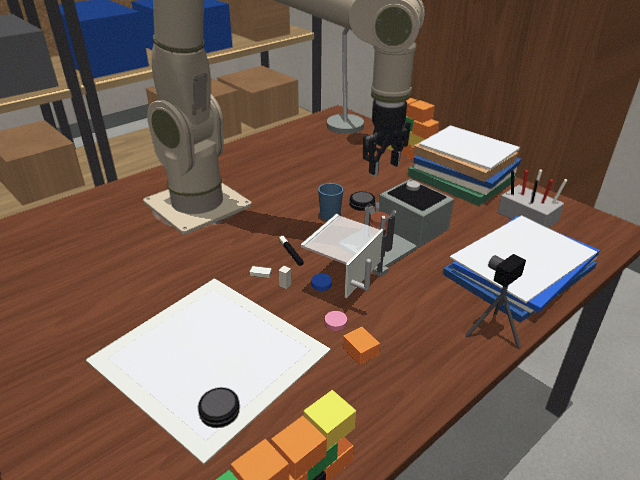

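All three blanks are in and held, the pad is empty, the door stands open, and the bystanders haven't moved. Now to regrip the handle at (0.654, 0.027) and close the door.

Emit:
move_arm([
  [[-0.66,-0.94,0],[0,0,0],0.7],
  [[-0.66,-0.94,0],[0,0,0],0.7],
  [[-0.66,-0.94,0],[0,0,0],0.7],
  [[-0.66,-0.94,0],[0,0,0],0.7],
  [[-0.66,-0.94,0],[0,0,0],0.7],
])

```text
clock: 43.4
position: [0.5854, 0.1175, 0.2186]
ee_rot: [-0.009, 1.0, -0.0, -0.001]
ft_force: [-0.6, 0.4, -0.0]
grip_width: 0.7
```

Emit:
move_arm([
  [[-0.66,-0.94,0],[0,0,0],0.7],
  [[-0.66,-0.94,0],[0,0,0],0.7],
  [[-0.66,-0.94,0],[0,0,0],0.7],
  [[-0.66,-0.94,0],[0,0,0],0.65],
  [[0,0,0],[0,0,-10.5],0.6],
])

```text
clock: 44.02
position: [0.6533, 0.0226, 0.2179]
ee_rot: [-0.1, 0.995, -0.001, -0.001]
ft_force: [-0.4, 0.6, 0.0]
grip_width: 0.601
```

Emit:
move_arm([
  [[0,0,0],[0,0,0],0.6],
  [[0,0,0],[0,0,0],0.6],
])

```text
clock: 44.28
position: [0.6527, 0.026, 0.2194]
ee_rot: [-0.099, 0.995, 0.0, -0.0]
ft_force: [-0.5, -0.0, 1.2]
grip_width: 0.602
```

```bash
python3 -c "
from h import *
to(.6537,.027)
import pickle;pickle.dump(camera_info('wrist'),open('w11.pkl','wb'))
cv2.imwrite('pics/w11.png',camera('wrist')[:,:,::-1])"
```

```text
[0.6527 0.026  0.2194] [-0.099  0.995  0.    -0.   ] 0.6019256451390588 [-0.5 -0.   1.2] tool shift [-0.049  0.031 -0.   ]
```

View pics/w11.png

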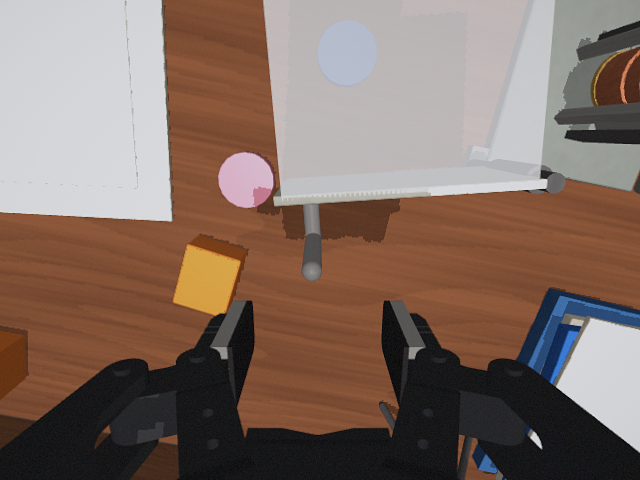

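The handle's free end is at (312,270), between and ahead of the open fingers. Checking it against the recorded grip point.

```bash
python3 -c "
from h import *;import pickle
p=onplane(pickle.load(open('w11.pkl','rb')),[(312,270)],.156)[0];print(p);to(*p[:2])"
```

```text
[0.65576334 0.02461301 0.156     ]
[0.6527 0.026  0.2197] [-0.099  0.995  0.    -0.   ] 0.597552397558085 [0.  0.5 0.5] tool shift [-0.108 -0.079 -0.   ]
```

Emit:
move_arm([
  [[-0.08,0,1],[0,0,0],0.6],
  [[0,0,1],[0,0,0],0.6],
  [[0,0,1],[0,0,0],0.6],
  [[0,0,0.75],[0,0,0],0.6],
  [[0,0,0],[0,0,0],0.6],
])

```text
clock: 44.95
position: [0.6541, 0.0261, 0.1249]
ee_rot: [-0.1, 0.995, 0.0, -0.001]
ft_force: [-1.0, -0.5, 1.2]
grip_width: 0.598
```

Emit:
move_arm([
  [[0,0,0],[0,0,0],0],
  [[0,0,0],[0,0,0],0],
  [[0,0,0],[0,0,0],0],
  [[0,0,0],[0,0,0],0],
  [[0,0,0],[0,0,0],0],
], squeeze=35)

```text
clock: 45.58
position: [0.6566, 0.0233, 0.1279]
ee_rot: [-0.099, 0.995, -0.001, 0.002]
ft_force: [3.6, -6.3, 1.3]
grip_width: 0.121
```

Emit:
move_arm([
  [[0.6,-0.16,0],[0,0,6],0],
  [[0.6,-0.16,0],[0,0,6],0],
  [[0.6,-0.16,0],[0,0,6],0],
  [[0.6,-0.16,0],[0,0,6],0],
  [[0.6,-0.16,0],[0,0,6],0],
])

```text
clock: 46.2
position: [0.5812, 0.0033, 0.1278]
ee_rot: [0.164, 0.986, -0.001, 0.002]
ft_force: [0.6, -8.0, 3.8]
grip_width: 0.125
```

Emit:
move_arm([
  [[0.6,-0.16,0],[0,0,6],0],
  [[0.6,-0.16,0],[0,0,6],0],
  [[0.6,-0.16,0],[0,0,6],0],
  [[0.6,-0.16,0],[0,0,6],0],
  [[0.6,-0.16,0],[0,0,6],0],
])

```text
clock: 46.82
position: [0.5062, 0.0237, 0.1277]
ee_rot: [0.414, 0.91, -0.002, 0.001]
ft_force: [-6.7, -11.3, 11.0]
grip_width: 0.123
```

Emit:
move_arm([
  [[0.6,-0.16,0],[0,0,6],0],
  [[0.6,-0.16,0],[0,0,6],0],
  [[0.6,-0.16,0],[0,0,6],0],
  [[0.6,-0.16,0],[0,0,6],0],
  [[0,0,0],[0,0,0],0],
])

```text
clock: 47.45
position: [0.459, 0.0673, 0.1276]
ee_rot: [0.592, 0.806, -0.002, -0.0]
ft_force: [-17.2, -11.7, 19.7]
grip_width: 0.126
```

```bash
python3 -c "
from h import *
to(.4385,.110)"
```

```text
[0.459  0.0673 0.1276] [ 0.592  0.806 -0.002 -0.   ] 0.12567686617281082 [-17.2 -11.7  19.7] tool shift [ 1.877 -0.274 -0.003]
```

Emit:
move_arm([
  [[-0.03,-0.1,-0.1],[0,0,0],0],
  [[0.6,-0.16,0],[0,0,6],0],
  [[0.6,-0.16,0],[0,0,6],0],
  [[0.5,-0.16,0],[0,0,5],0],
  [[0,0,0],[0,0,0],0],
])

```text
clock: 48.08
position: [0.4386, 0.108, 0.1281]
ee_rot: [0.704, 0.71, 0.001, 0.0]
ft_force: [7.9, 1.8, -18.8]
grip_width: 0.123
```

```bash
python3 -c "
from h import *
to(.4385,.110)"
```

```text
[0.4386 0.108  0.1281] [0.704 0.71  0.001 0.   ] 0.12348506280052397 [  7.9   1.8 -18.8] tool shift [ 0.078 -0.004  0.   ]
```

Emit:
move_arm([
  [[0.1,0,0.05],[0,0,0],0],
  [[0.08,0,0.04],[0,0,0],0],
  [[0,0,0],[0,0,0],0],
])

```text
clock: 48.45
position: [0.4378, 0.111, 0.1278]
ee_rot: [0.704, 0.71, -0.001, -0.0]
ft_force: [-10.3, -4.5, 13.9]
grip_width: 0.119
```

Shut stop reached (y 0.111, with force building). Release and retreat upward.

Emit:
move_arm([
  [[0,0,0],[0,0,0],0.4],
  [[0,0,0],[0,0,0],0.5],
  [[0,0,0],[0,0,0],0.5],
  [[0,0,-0.5],[0,0,0],0.5],
  [[0,0,-1],[0,0,0],0.5],
])

```text
clock: 49.08
position: [0.4382, 0.1111, 0.1645]
ee_rot: [0.704, 0.71, -0.001, -0.0]
ft_force: [0.3, -0.2, 0.4]
grip_width: 0.501
```

Emit:
move_arm([
  [[0,0,-1],[0,0,0],0.5],
  [[0,0,-1],[0,0,0],0.5],
  [[-1,0.6,-1],[0,0,0],0.8],
  [[-1,0.6,0],[0,0,0],0.8],
  [[-1,0.6,0],[0,0,0],0.8],
])

```text
clock: 49.7
position: [0.485, 0.0359, 0.2404]
ee_rot: [0.704, 0.71, 0.001, 0.001]
ft_force: [-0.2, 0.2, -0.9]
grip_width: 0.8
```

Emit:
move_arm([
  [[0,0.6,0],[0,0,0],0.8],
  [[0,0,0],[0,0,0],0.8],
  [[0,0,0],[0,0,0],0.8],
])

```text
clock: 50.08
position: [0.499, 0.0377, 0.2392]
ee_rot: [0.704, 0.711, 0.0, -0.0]
ft_force: [-0.1, 0.0, 0.3]
grip_width: 0.8
```

```bash
python3 -c "
from h import *
to(.4385,.110)
import pickle;pickle.dump(camera_info('wrist'),open('w12.pkl','wb'))
a=camera('wrist')[:,:,::-1];b=camera('side')[:,:,::-1]
cv2.imwrite('pics/f.png',np.hstack([cv2.resize(a,(400,300)),cv2.resize(b[150:450,150:550],(400,300))]));cv2.imwrite('pics/w12.png',a)
c=cv2.imread('pics/w1.png')"
```

```text
[0.499  0.0377 0.2392] [ 0.704  0.711  0.    -0.   ] 0.7999753584537183 [-0.1  0.   0.3] tool shift [ 2.915e+00 -2.389e+00  1.000e-03]
```

View pics/f.png

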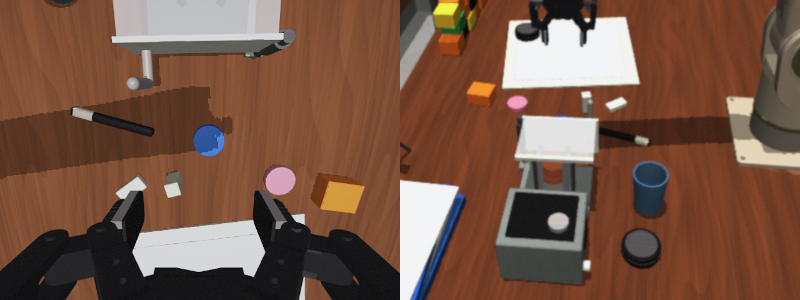

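The door is shut, the blanks show in the feeder under the roof, the bystanders are in place and the arm is clear. One last handle check, then hand in.

```bash
python3 -c "
from h import *;import pickle
p=onplane(pickle.load(open('w12.pkl','rb')),[(213,133)],.156)[0];print(p)
if p[1]>.103: print(hand_in())"
```

```text
[0.43914749 0.11065512 0.156     ]
the job is handed in; nothing more can be done
None
```

I opened the guard door by its handle to about 1.78 rad and loaded the three blanks that were on the pad. I then shut the door, backed the arm away and handed in at about 50 s on the robot clock. `hand_in` gives no verdict, so these are my own checks.

- **Blanks:** after each release I looked straight down into the feeder. Each blank fitted a 24.5–24.9 mm radius at latch height, within about 2 mm of the axis, with the latch tips over its edge. The pad was empty afterwards.
- **Door:** after I let go, the handle measured (0.439, 0.111), against (0.4395, 0.110) when shut at the start. That is within about 0.01 rad of fully shut. The 1.78 rad opening comes from how far the arm turned while gripping the handle.
- **Bystanders:** they looked unmoved in the last scene, side and wrist pictures, judged by eye only.
- **Disagreements:** while gripping, the wrist force drifted by up to about 20 N, mainly while I was swinging the door shut. The arm's path was slightly off the door's arc, and one small correction let it close. That is well under the 120 N limit. The force while pushing the third blank down read about 6 N, lower than the roughly 9 N I expected, but the picture showed it latched.

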